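Cap the spare branch of the dust-extraction line

TASK

Close the open, leaning branch of the dust-extraction pipe with the smaller of the two bayonet caps: rest it on the mouth, turn it under light pressure until its lugs drop through the notches, then push it in against the springy seal and turn it clockwise so that it stays home when you let go. Do not ram it, and do not knock over the glue bottle behind the pipe.

Things in the scene. Friction and masses are not known exactly. Their poses are not given: they have to be found in the camera images.
- cap_small_grip (a point): Smaller of two grey plastic caps on the bench, wing up: the point to grip, on its axis, 24 mm above the flange's upper face. z points from spigot out through the wing, x along the wing. Wing 46 mm long (x), 14 mm thick (y), 38 mm high. Flange 76 mm across, 6 mm thick. About 80 g
- cap_small_tip (a point): Underside centre of the smaller cap's round spigot, 50.5 mm below the grip point, same axes. Spigot 50 mm across, reaches 20.5 mm below the flange, edge bevelled. Four lugs at the ends of x and y (both signs), 61 mm over opposite ones, each 22 degrees wide, from 6 to 12 mm above this tip
- cap_large_grip (a point): The larger cap, alike but 96 mm across the flange and 70 mm across the spigot: it does not fit this branch. Same point and axes, wing of the same size
- port_mouth (a point): Mouth centre of the branch; z points out along its axis, 35 degrees from vertical, toward the robot. Plane = face of the grey swivel collar (79 mm across): lip 6 mm thick, opening 53 mm across, four notches for the lugs, 34 degrees wide, 90 apart. The collar turns stiffly (0.5 N m), left at any angle; this frame does NOT turn with it and does not tell where the notches are
- port_rest (a point): On the branch's axis, 44.5 mm out of the mouth: the cap's grip point lies here while its spigot has entered 6 mm and its lugs still ride on the lip. Under light pressure (below about 12 N) the cap turns on the collar; pressed hard it drags the collar round with it. Over the notches it drops about 7 mm and meets the springy seal (0.9 N/mm)
- port_home (a point): On the axis, 32.5 mm out of the mouth: the grip point of the locked cap, left alone. To lock, push in to 31 mm (flange nearly on the collar, some 8 N) so that the lugs pass below the lip, turn clockwise (seen from outside) 45 degrees, let go: it springs up to here. Stops bar the other direction. If not turned, the seal lifts it to about 37.5 mm
- tee: Grey pipe tee for dust extraction, fixed on a plywood foot 110 x 230 mm (15 mm thick). Origin under the foot's centre, z up; the run, 85 mm across and 300 mm long, lies along y, 64 mm up; the branch leans 35 degrees to -x. Includes branch, collar and seal
- glue: Wood glue bottle with a nozzle cap, 43 x 62 mm and 187 mm tall, standing behind the pipe; origin at the centre of its underside, z up

How it is judged:
By the outcome, as a careful person would: the job done as asked, in the order asked, and still so for the second after the job is handed in, with the robot touching nothing.
It also fails if it takes over 72 s, if anything falls off the work surface, if the arm or the gripper's body presses on something with over 40 N, if the wrist force passes 120 N, or if a joint passes its speed limit or range.

ROBOT

A 7-joint arm with a two-finger parallel gripper is mounted at the origin on a cart in front of the work surface, level with it; the furniture and walls round the work are solid. World frame = base frame: x ahead of the robot, y to its left, z up, the work surface at z = 0. Lengths are in m, angles in rad, forces in N, time in s.
With the tool pointing down it reaches from about 0.425 to 0.925 m from the base axis. Payload 6.8 kg.
Tool frame: the origin (TCP) lies on the front face of the gripper's body, between the roots of the fingers; the fingertips stand 73 mm ahead of it and the grasp point (between the pads) lies 54 mm ahead of it (env.nose_length is the distance from the TCP to the fingertips, in m); z points along the fingers, y is the line along which they close (so a half turn about z gives the same grasp; the last joint's range is limited). The gripper opens to 85 mm and grips with 20 to 120 N. Pads are 22 mm wide; open, the fingers measure 114 mm over their backs; the gripper's body (76 mm by 85 mm) begins 54 mm behind the grasp point. The pads swing forward as they close: fully open they stand 13 mm farther back than shut.
Start: joints at [1.051, 0.477, 0.022, 1.555, -0.011, 1.109, -0.083], TCP at [0.27, -0.619, 0.304] pointing down, gripper open.
Joint ranges: [-2.96, 2.96], [-0.34, 2.1], [-1.41, 1.46], [0.24, 2.44], [-1.37, 4.51], [0.17, 1.92], [-2.96, 2.96]. Speed limits (rad/s): [2.39, 2.39, 3.14, 3.14, 3.14, 3.14, 3.14].

INTERFACE

Orientations are given as a unit quaternion [w, x, y, z].
In Python, from cell import env, kin, camera, calibration, job gives the robot as it stands. The module is installed in compiled form; this text tells all that it offers. Calls block until the motion is done:
- env.reach(position, orientation): joint-space move of the TCP to a pose.
- env.movel(position, velocity=0.15, rot=None, stop_force=None): straight line of the TCP; rot=None keeps the orientation; velocity is the mean speed in m/s. With stop_force (N) it stops when the force on the tool has changed by that much, and returns True; else False.
- env.goto_joints(angles): joint-space move.
- env.grip(opening, f_grip=None): finger opening in m; f_grip is the grip in N (None keeps the last); returns when the fingers have stopped.
- env.dwell(seconds).
- kin.inverse_kinematics(position, orientation): joint angles nearest the present ones, or None.
- env.get_state(): the state.
- camera(name): name is "scene" or "top"; returns (picture, depth): 480x640x3 uint8, blue, green, red; 480x640 float32, m along the optical axis (not along the pixel's ray), 0 where there is no reading.
- calibration(name): a dict with "fx", "fy", "cx", "cy" (pixels), "k1" (the pictures are not rectified: a ray, as slopes to the right and down, at radius r is drawn at 1 + k1 r^2 times it, then the intrinsics apply), "rvec" (rotation vector, rad) and "tvec" (3), from world to camera coordinates, as OpenCV has them. Camera axes: x right, y down, z forward; pixel columns grow to the right and rows downward; lengths in m; the calibration is good to about 2 mm. A picture is of the moment at which its call begins. calibration takes no time and is no camera call.
A pose or a line that the arm cannot do raises env.PlanningError and nothing moves.
- job.job_done(): hands the job in; it is judged then, once.
The state is a dict: "time": time; "qpos": joint angles; "joint_velocities": joint speeds; "joint_torque": joint torques, N m; "tcp_pos": TCP position; "orientation": TCP orientation; "force": force on the tool from outside, world axes, zero at the start; "torque": the same for the moment, N m; "opening": finger opening in m; "gripper_force": force on a finger pad.
Only numpy, scipy, OpenCV 4.12 (cv2) and the standard library are available. Lean on these libraries where they do the work, as an engineer would, in place of code of your own. Each camera call takes 0.05 s, during which the arm holds its last target. There are 200 camera calls.

## Working session

There is one attempt and no reset: what is moved stays moved. The work goes in short steps, each a Python script; the robot and the scene stay as the last script left them, time stands still between calls to the robot, and variables do not carry over. Pictures are saved under pics/ and viewed, at most 10 in all, crops included, and the job is handed in when it is done.

```bash
mkdir -p pics; cat > h.py <<'E'
import numpy as np, cv2
from cell import env, kin, camera, calibration, job
def cal(n):
    c=calibration(n); R=cv2.Rodrigues(np.array(c["rvec"],float))[0]; return c,R,np.array(c["tvec"],float).ravel()
def rays(n,uv):
    c,R,t=cal(n); uv=np.atleast_2d(np.array(uv,float))
    xd=np.c_[(uv[:,0]-c["cx"])/c["fx"],(uv[:,1]-c["cy"])/c["fy"]]; x=xd.copy()
    for _ in range(20): x=xd/(1+c["k1"]*(x**2).sum(1,keepdims=True))
    d=np.c_[x,np.ones(len(x))]
    return -R.T@t, d@R   # origin, world dirs with unit camera-z
def cloud(n,depth):
    v,u=np.mgrid[0:480,0:640]; o,d=rays(n,np.c_[u.ravel(),v.ravel()])
    P=o+d*depth.reshape(-1,1); P[depth.ravel()<=0]=np.nan
    return P.reshape(480,640,3)
def plane(n,uv,z):
    o,d=rays(n,uv); return o+d*((z-o[2])/d[:,2])[:,None]
E
python3 - <<'E'
from h import *
for n in ("scene","top"):
    p,d=camera(n); cv2.imwrite(f"pics/{n}0.png",p); np.savez(f"{n}0.npz",p=p,d=d); c,R,t=cal(n); print(n,-R.T@t,c["fx"],c["k1"],R[2])
print(env.get_state())
E
```

```text
scene [-0.15276412  0.48811046  0.51241562] 547.9185890290776 -0.11376405038264407 [ 0.76333014 -0.5174649  -0.38672623]
top [ 0.46955497 -0.01308184  1.04077589] 464.9533161288556 -0.09516182314428484 [ 0.07138793  0.02500951 -0.99713504]
{'time': 0.1, 'qpos': array([ 1.05088795,  0.47773903,  0.02232494,  1.55634378, -0.01150135,
        1.10932882, -0.08311286]), 'joint_velocities': array([ 0.0007303 , -0.00249611, -0.00043018, -0.00250644,  0.00035716,
       -0.00145507,  0.00051888]), 'joint_torque': array([ 5.13273131e-03, -5.97752237e+01,  1.61388081e+00, -2.81953382e+01,
        1.27750420e-02,  5.01023591e-03, -4.52162254e-06]), 'tcp_pos': array([ 0.27001995, -0.6181816 ,  0.30301175]), 'orientation': array([-8.14074842e-04,  9.78873882e-01,  2.04463222e-01, -2.28575577e-04]), 'force': array([ 0.90235315, -0.21890744, -0.13035384]), 'torque': array([ 0.00890185,  0.00442631, -0.02914201]), 'gripper_force': 0.0, 'opening': 0.08536659554188443}
```

View pics/scene0.png

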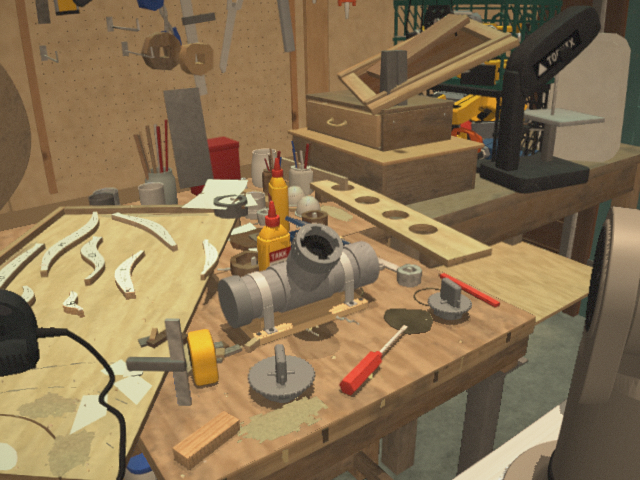

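View pics/top0.png

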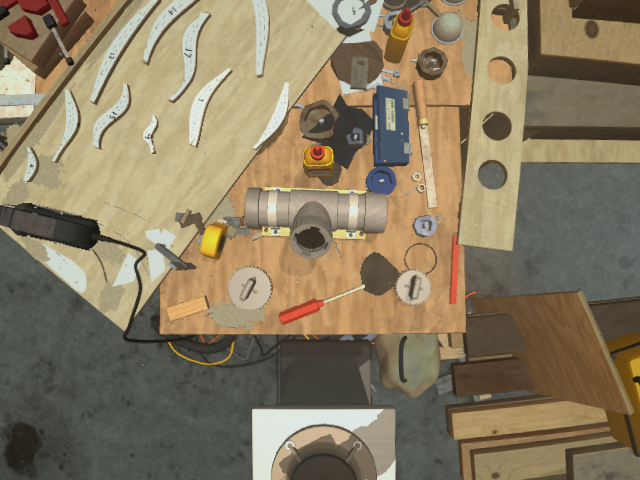

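The scene view shows the large cap at about (281,375), the small cap at (449,300) and the collar mouth at (318,243), with the glue bottle behind it at (273,245). The top view shows the small cap at (413,288), the mouth at (312,238), the large cap at (250,288) and the glue at (318,155).

```bash
python3 - <<'E'
from h import *
S=np.load("scene0.npz");T=np.load("top0.npz")
def crop(p,u,v,w=40,h=30): return cv2.resize(p[v-h:v+h,u-w:u+w],(400,300),interpolation=cv2.INTER_CUBIC)
m=np.vstack([np.hstack([crop(S["p"],449,300),crop(T["p"],413,288)]),np.hstack([crop(S["p"],318,243),crop(T["p"],312,238)])])
cv2.imwrite("pics/crops.png",m)
CT=cloud("top",T["d"]);CS=cloud("scene",S["d"])
np.set_printoptions(precision=4,suppress=True)
for n,C,l in (("top",CT,[(413,288),(405,278),(424,300),(440,310),(360,310),(312,238),(297,230),(327,232),(312,255),(318,150)]),("scene",CS,[(449,287),(440,312),(400,310),(318,230),(295,245),(335,240),(270,215)])):
    for u,v in l: print(n,u,v,C[v,u])
# cap small: points by height in top cloud
for n,C in (("top",CT),("scene",CS)):
    g=(abs(C[...,0]-CT[288,413,0])<.07)&(abs(C[...,1]-CT[288,413,1])<.06)
    for a,b in ((.02,.032),(.045,.075)):
        P=C[g&(C[...,2]>a)&(C[...,2]<b)]; 
        print(n,a,len(P),P.mean(0),np.median(P,0),P.min(0),P.max(0), (P[:,:2].min(0)+P[:,:2].max(0))/2)
E
```

```text
top 413 288 [ 0.4188 -0.1916  0.0638]
top 405 278 [ 0.4387 -0.1813  0.027 ]
top 424 300 [ 0.3904 -0.2224  0.0242]
top 440 310 [ 0.3661 -0.2623  0.0017]
top 360 310 [nan nan nan]
top 312 238 [0.521  0.0162 0.1426]
top 297 230 [0.5341 0.0428 0.1797]
top 327 232 [ 0.5297 -0.013   0.1802]
top 312 255 [0.488  0.0163 0.1474]
top 318 150 [0.6842 0.0023 0.1826]
scene 449 287 [ 0.4164 -0.1914  0.0583]
scene 440 312 [ 0.4056 -0.1604  0.0234]
scene 400 310 [ 0.4788 -0.1348  0.003 ]
scene 318 230 [0.5427 0.0008 0.1744]
scene 295 245 [0.5286 0.0562 0.1667]
scene 335 240 [ 0.517  -0.0152  0.1607]
scene 270 215 [0.6845 0.0101 0.1624]
top 0.02 756 [ 0.4192 -0.1972  0.0263] [ 0.4192 -0.1926  0.0263] [ 0.382  -0.2378  0.0204] [ 0.458  -0.1614  0.0318] [ 0.42   -0.1996]
top 0.045 164 [ 0.4197 -0.1965  0.0617] [ 0.4205 -0.196   0.0633] [ 0.3977 -0.2073  0.045 ] [ 0.4415 -0.1873  0.0675] [ 0.4196 -0.1973]
scene 0.02 615 [ 0.4115 -0.1887  0.027 ] [ 0.4088 -0.1865  0.0272] [ 0.3779 -0.2368  0.0207] [ 0.458  -0.1582  0.032 ] [ 0.418  -0.1975]
scene 0.045 274 [ 0.4148 -0.1938  0.058 ] [ 0.414  -0.1934  0.0588] [ 0.3939 -0.2086  0.045 ] [ 0.4412 -0.1862  0.0675] [ 0.4175 -0.1974]
```

View pics/crops.png

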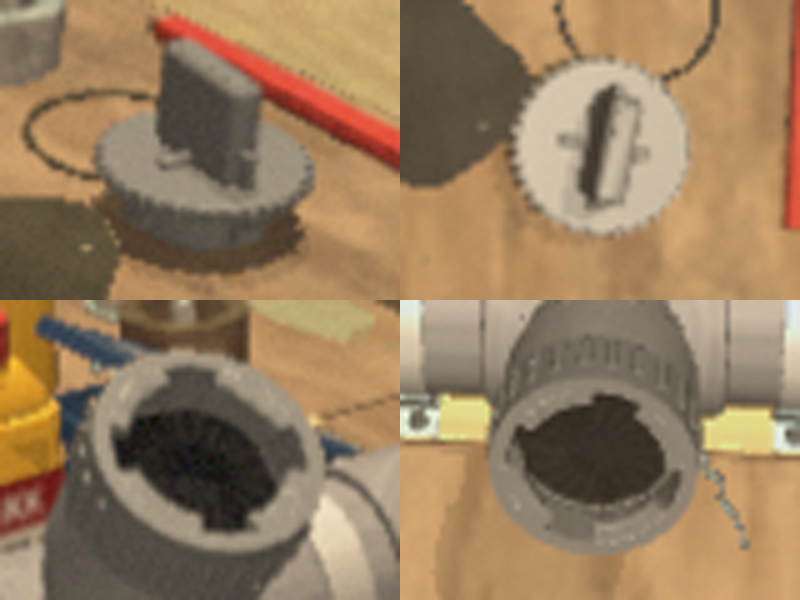

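The crops show the small cap's wing running close to world x. In the scene view the collar notches are at crop pixels (190,372), (290,447), (225,515) and (125,445). Next I fit the mouth plane, its circle, the notch angles and the wing yaw.

```bash
cat > fit.py <<'E'
from h import *
from scipy.optimize import least_squares
np.set_printoptions(precision=4,suppress=True)
S=np.load("scene0.npz");T=np.load("top0.npz")
C={"top":cloud("top",T["d"]),"scene":cloud("scene",S["d"])}
rng=np.random.default_rng(0)
a=np.deg2rad(35); n0=np.array([-np.sin(a),0,np.cos(a)])
def face(P):
    best=None
    for _ in range(3000):
        q=P[rng.choice(len(P),3,False)]; n=np.cross(q[1]-q[0],q[2]-q[0]); n/=np.linalg.norm(n)+1e-12
        if n[2]<0:n=-n
        if n@n0<.95: continue
        i=abs((P-q[0])@n)<.002
        if best is None or i.sum()>best.sum(): best=i
    Q=P[best]; c=Q.mean(0); n=np.linalg.svd(Q-c)[2][2]; n*=np.sign(n[2])
    return c,n
def circ(P,c,n):
    ex=np.cross([0,1,0],n); ex/=np.linalg.norm(ex); ey=np.cross(n,ex)   # ex ~ +x (down-lean), ey ~ y
    Q=P[abs((P-c)@n)<.003]; q=np.c_[(Q-c)@ex,(Q-c)@ey]
    h=cv2.convexHull(q.astype(np.float32))[:,0]
    # dense outer boundary: max radius per angle bin about hull centre
    m=cv2.minEnclosingCircle(q.astype(np.float32))[0]
    for _ in range(4):
        w=q-m; th=np.floor(np.arctan2(w[:,1],w[:,0])/(np.pi/18)); r=np.hypot(*w.T)
        b=np.array([q[th==k][r[th==k].argmax()] for k in np.unique(th)])
        f=least_squares(lambda z:np.hypot(b[:,0]-z[0],b[:,1]-z[1])-z[2],[*m,.0395],loss="soft_l1",f_scale=.001).x; m=f[:2]
    return c+ex*f[0]+ey*f[1],f[2],ex,ey,len(Q)
if __name__=="__main__":
  guess=np.array([.515,.016,.165]); al=[]
  for nm,CC in C.items():
    P=CC[np.linalg.norm(CC-guess,axis=2)<.06]; P=P[P[:,2]>.1]; al.append(P)
    c,n=face(P); print(nm,"n",n,"tilt",np.rad2deg(np.arccos(n[2])),"az",np.rad2deg(np.arctan2(-n[1],-n[0])),*circ(P,c,n)[:2],circ(P,c,n)[4])
  P=np.vstack(al); c,n=face(P); m,r,ex,ey,_=circ(P,c,n); print("both",n,np.rad2deg(np.arccos(n[2])),np.rad2deg(np.arctan2(-n[1],-n[0])),m,r)
  # notches
  uv=np.array([(190,372),(290,447),(225,515),(125,445)],float); uv=np.c_[278+uv[:,0]/5,213+(uv[:,1]-300)/5]
  o,d=rays("scene",uv); X=o+d*(((m-o)@n)/(d@n))[:,None]-m
  print("notch scene",np.rad2deg(np.arctan2(X@ey,X@ex)),np.hypot(X@ey,X@ex))
  uv=np.array([(605,408),(675,488),(570,525),(523,440)],float); uv=np.c_[272+(uv[:,0]-400)/5,208+(uv[:,1]-300)/5]
  o,d=rays("top",uv); X=o+d*(((m-o)@n)/(d@n))[:,None]-m
  print("notch top",np.rad2deg(np.arctan2(X@ey,X@ex)),np.hypot(X@ey,X@ex))
  # tee run axis: points z ~0.1 top of run
  CT=C["top"]; g=(CT[...,2]>.09)&(CT[...,2]<.12)&(CT[...,0]>.5)&(CT[...,0]<.64)&(abs(CT[...,1])<.2)
  Q=CT[g][:,:2]; vx=np.linalg.svd(Q-Q.mean(0))[2][0]; print("run",len(Q),Q.mean(0),Q.min(0),Q.max(0),np.rad2deg(np.arctan(-vx[0]/vx[1])))
  # wing
  for nm,CC in C.items():
    g=(abs(CC[...,0]-.42)<.035)&(abs(CC[...,1]+.197)<.03)&(CC[...,2]>.058)&(CC[...,2]<.075)
    r=cv2.minAreaRect(CC[g][:,:2].astype(np.float32)*1000); Q=CC[g][:,:2]; v=np.linalg.svd(Q-Q.mean(0))[2][0]
    print("wing",nm,r,np.rad2deg(np.arctan(v[1]/v[0])),np.percentile(CC[g][:,2],[5,50,95]),Q.mean(0))
    g=(abs(CC[...,0]-.42)<.06)&(abs(CC[...,1]+.197)<.06)&(CC[...,2]>.0235)&(CC[...,2]<.03)
    P=CC[g]; c=np.array([0,0,.0265]); print("flange",circ(P,c,np.array([0,0,1.]))[:2],np.median(P[:,2]))
E
python3 fit.py
```

```text
top n [-0.573   0.0277  0.8191] tilt 35.00500460766102 az -2.767812827086219 [0.5141 0.0189 0.1662] 0.03946438154392224 572
scene n [-0.5788  0.03    0.8149] tilt 35.423385686252004 az -2.9660866919591924 [0.5131 0.0196 0.166 ] 0.03969325006739947 744
both [-0.5746  0.0251  0.818 ] 35.11328668235042 -2.503715229366591 [0.5136 0.0195 0.1662] 0.040022371909554454
notch scene [ -20.4183 -107.1177  163.8211   69.2797] [0.0306 0.0297 0.0258 0.0274]
notch top [ -14.3248 -106.5969  162.9837   64.9519] [0.0264 0.0336 0.0279 0.0271]
run 3630 [0.5857 0.0076] [ 0.5439 -0.1355] [0.6251 0.1559] -2.9919643826417466
wing top ((419.040771484375, -197.3990020751953), (14.284944534301758, 43.01780700683594), 77.50247955322266) -12.53444290370962 [0.0589 0.0636 0.0665] [ 0.419  -0.1972]
flange (array([ 0.4191, -0.1984,  0.0265]), np.float64(0.037506711481134124)) 0.02650273576776252
wing scene ((418.5009460449219, -197.05682373046875), (15.652809143066406, 46.718528747558594), 73.7119140625) -10.890695342135302 [0.0589 0.064  0.0667] [ 0.4156 -0.1951]
flange (array([ 0.4179, -0.1975,  0.0265]), np.float64(0.038940037263148645)) 0.027191663328882648
```

```bash
cat >> h.py <<'E'
from scipy.spatial.transform import Rotation as Ro
np.set_printoptions(precision=4,suppress=True)
M=np.array([.5136,.0193,.1662]); a=np.deg2rad(35); az=np.deg2rad(-2.8)
N=np.array([-np.sin(a)*np.cos(az),-np.sin(a)*np.sin(az),np.cos(a)])
EX=np.cross([-np.sin(az)*1.,np.cos(az),0],N); EX/=np.linalg.norm(EX); EY=np.cross(N,EX)
NOTCH=-18.; G=.054
def quat(z,x):
    R=np.c_[x,np.cross(z,x),z]; return Ro.from_matrix(R).as_quat(scalar_first=True)
def port(h,phi,lat=(0,0)):   # h m: grip point out of mouth; phi deg of wing about N
    p=np.deg2rad(phi); x=EX*np.cos(p)+EY*np.sin(p)
    return M+N*(h+G)+EX*lat[0]+EY*lat[1], quat(-N,x)
CAP=np.array([.4188,-.1975,.0505])
def pick(h,psi):
    p=np.deg2rad(psi); return CAP+[0,0,h+G], quat(np.array([0,0,-1.]),np.array([np.cos(p),np.sin(p),0]))
E
python3 - <<'E'
from h import *
print(N,EX,EY)
for psi in (-12.5,167.5): print("pick",psi,[kin.inverse_kinematics(*pick(h,psi)) for h in (.12,0)])
for k in range(4):
    for f in (38,0,-48):
        print("port",k,f,[kin.inverse_kinematics(*port(h,NOTCH+f+90*k)) for h in (.09,.03)])
E
```

```text
[-0.5729  0.028   0.8192] [ 0.8182 -0.04    0.5736] [ 0.0488  0.9988 -0.    ]
pick -12.5 [array([ 0.3827,  0.2372, -0.0877,  2.1201,  0.0291,  0.7853, -1.5121]), array([ 0.3369,  0.4492, -0.0373,  2.1974,  0.0341,  0.4955, -1.5156])]
pick 167.5 [array([ 0.8553,  0.2959, -0.633 ,  2.0908,  0.2373,  0.824 ,  1.4331]), array([ 0.7318,  0.4977, -0.5121,  2.1714,  0.4456,  0.5737,  1.2441])]
port 0 38 [None, array([ 0.8435,  0.2379, -1.1914,  2.3895,  1.4593,  0.4038, -2.8637])]
port 0 0 [None, array([ 0.0883,  0.0952, -0.3846,  2.4252,  1.3925,  0.2279,  2.7454])]
port 0 -48 [None, array([ 0.0883,  0.0952, -0.3846,  2.4252,  1.3925,  0.2279,  1.9076])]
port 1 38 [array([ 1.1781, -0.1111, -1.3434,  2.3943,  0.1798,  0.1798, -0.0642]), array([ 0.4172,  0.1293, -0.7243,  2.4074,  1.4125,  0.2737, -1.3007])]
port 1 0 [array([ 1.2375, -0.1289, -1.3854,  2.3934,  0.0397,  0.1746, -0.5855]), array([ 0.793 ,  0.2161, -1.1315,  2.3912,  1.4517,  0.3783, -1.9576])]
port 1 -48 [None, array([ 0.8435,  0.2379, -1.1914,  2.3895,  1.4593,  0.4038, -2.7939])]
port 2 38 [array([ 0.8317, -0.0719, -1.0575,  2.4022,  0.512 ,  0.2127,  1.1565]), array([ 0.5994,  0.1606, -0.9166,  2.3989,  1.4286,  0.3124,  0.2726])]
port 2 0 [array([ 0.6248, -0.0679, -0.8743,  2.4093,  0.5885,  0.2274,  0.4051]), array([ 0.8026,  0.2199, -1.1427,  2.3909,  1.4531,  0.3828, -0.3865])]
port 2 -48 [array([ 1.1693, -0.1089, -1.3369,  2.3944,  0.1967,  0.1807, -0.0116]), array([ 0.4762,  0.138 , -0.7859,  2.4045,  1.4172,  0.2847, -1.2302])]
port 3 38 [None, array([ 0.0883,  0.0952, -0.3846,  2.4252,  1.3925,  0.2279,  1.8378])]
port 3 0 [None, array([ 0.0883,  0.0952, -0.3846,  2.4252,  1.3925,  0.2279,  1.1746])]
port 3 -48 [array([ 0.8539, -0.0728, -1.0769,  2.4015,  0.5013,  0.211 ,  1.2383]), array([ 0.6747,  0.1783, -0.9983,  2.3957,  1.4366,  0.3337,  0.3437])]
```

```bash
python3 - <<'E'
from h import *
env.reach(*pick(.10,-12.5)); 
p,q=pick(0,-12.5); print("touch",env.movel(p,.12,stop_force=8))
s=env.get_state(); print(s["time"],s["tcp_pos"]-p,s["qpos"],s["force"])
env.grip(.010,80); s=env.get_state(); print("grip",s["opening"],s["gripper_force"],s["force"],s["torque"])
env.movel(p+[0,0,.03],.06); 
for n in ("scene","top"):
    pic,d=camera(n); cv2.imwrite(f"pics/{n}1.png",pic); np.savez(f"{n}1.npz",p=pic,d=d)
s=env.get_state(); print(s["time"],s["opening"],s["gripper_force"],s["force"])
for k in (2,0):
  for h,off in ((.085,[0,-.2,.05]),(.085,[0,0,0]),(.065,[0,0,0]),(.065,[0,-.15,.03]),(.03,[0,0,0])):
    P,Q=port(h,NOTCH+35+90*k); print(k,h,off,kin.inverse_kinematics(P+off,Q))
m=np.hstack([cv2.resize(cv2.imread("pics/scene1.png")[220:340,380:540],(400,300)),cv2.resize(cv2.imread("pics/top1.png")[220:340,340:500],(400,300))]); cv2.imwrite("pics/grasp.png",m)
E
```

```text
touch False
2.7583 [ 0.0004 -0.0002  0.0005] [ 0.3629  0.449  -0.0682  2.1951  0.0621  0.4982 -1.5422] [ 0.6986 -0.5074  0.353 ]
grip 0.013071465617859605 77.89670705795288 [ 0.0458 -0.4063  2.2379] [0.0095 0.1002 0.0618]
4.1583 0.013093016362916713 77.81874775886536 [-0.1235 -0.2179 -1.1065]
2 0.085 [0, -0.2, 0.05] [-0.4168 -0.186   0.6986  2.3462 -0.0864  0.346   2.2007]
2 0.085 [0, 0, 0] None
2 0.065 [0, 0, 0] None
2 0.065 [0, -0.15, 0.03] [-0.3792 -0.0979  0.5481  2.4069 -0.1214  0.2136  2.112 ]
2 0.03 [0, 0, 0] [ 0.0883  0.0952 -0.3846  2.4252  1.3925  0.2279  0.2147]
0 0.085 [0, -0.2, 0.05] [ 0.1267 -0.1017  0.2054  2.3228 -0.4207  0.3569 -0.6323]
0 0.085 [0, 0, 0] [ 0.7752 -0.0481 -1.0173  2.4038  0.6464  0.2187 -2.172 ]
0 0.065 [0, 0, 0] [ 0.6853  0.0335 -0.965   2.4048  1.0241  0.2453 -2.5412]
0 0.065 [0, -0.15, 0.03] [ 0.0796 -0.0534  0.1049  2.3845 -0.3465  0.2163 -0.8207]
0 0.03 [0, 0, 0] [ 0.3227  0.1173 -0.6262  2.4123  1.4057  0.2582 -2.925 ]
```

View pics/grasp.png

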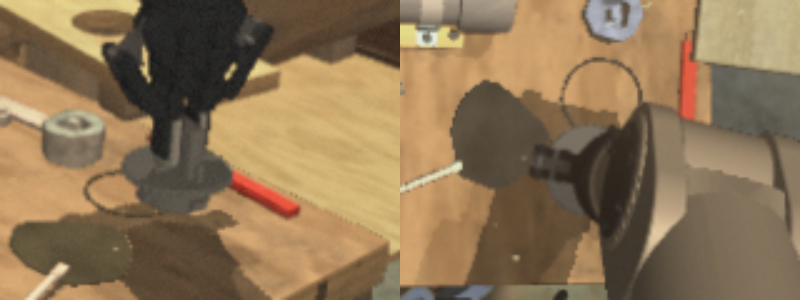

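The picture shows the cap hanging straight in the fingers by its wing, with the flange level and clear of the bench. I now carry it to a waypoint at the port's tilt and swing it in with joint 1 only.

```bash
python3 - <<'E'
from h import *
try: env.movel(pick(.20,-12.5)[0],.15)
except env.PlanningError as e: print("lift",e); env.movel(pick(.15,-12.5)[0],.15)
q=np.array([ 0.8317, -0.0719, -1.0575,  2.4022,  0.512 ,  0.2127,  1.1565])
w=q.copy(); w[0]-=.45
env.goto_joints(w); s=env.get_state(); print(s["time"],s["tcp_pos"],s["opening"])
env.goto_joints(q); s=env.get_state(); print(s["time"],s["tcp_pos"],s["orientation"],port(.09,NOTCH+38+180),s["force"],s["torque"],s["opening"])
for n in ("scene","top"):
    pic,d=camera(n); cv2.imwrite(f"pics/{n}2.png",pic); np.savez(f"{n}2.npz",p=pic,d=d)
for h in (.085,.07,.06,.05,.045,.04,.031): print(h,kin.inverse_kinematics(*port(h,NOTCH+38+180)))
m=np.hstack([cv2.resize(cv2.imread("pics/scene2.png")[160:310,220:420],(400,300)),cv2.resize(cv2.imread("pics/top2.png")[160:310,220:420],(400,300))]); cv2.imwrite("pics/pre.png",m)
E
```

```text
7.7 [0.3783 0.2082 0.2842] 0.012644837168784898
8.5417 [0.4313 0.0241 0.2843] [ 0.2951 -0.1432  0.9428 -0.0591] (array([0.4311, 0.0233, 0.2842]), array([ 0.2948, -0.1426,  0.943 , -0.0594])) [-0.5442 -0.3931 -0.9411] [ 0.0786  0.6986 -0.0224] 0.013054581838770951
0.085 [ 0.8818 -0.049  -1.1129  2.4005  0.6183  0.2122  1.0567]
0.07 [ 0.9803  0.0412 -1.2451  2.3963  0.9909  0.2521  0.7063]
0.06 [ 0.9963  0.1128 -1.2936  2.3941  1.1859  0.3083  0.5273]
0.05 [ 0.9994  0.1887 -1.3311  2.3915  1.3221  0.3767  0.4092]
0.045 [ 1.0059  0.2329 -1.3574  2.3899  1.377   0.4194  0.366 ]
0.04 [ 0.9643  0.2428 -1.3189  2.3894  1.408   0.424   0.3359]
0.031 [ 0.8667  0.2439 -1.2177  2.3891  1.4559  0.4122  0.2841]
```

View pics/pre.png

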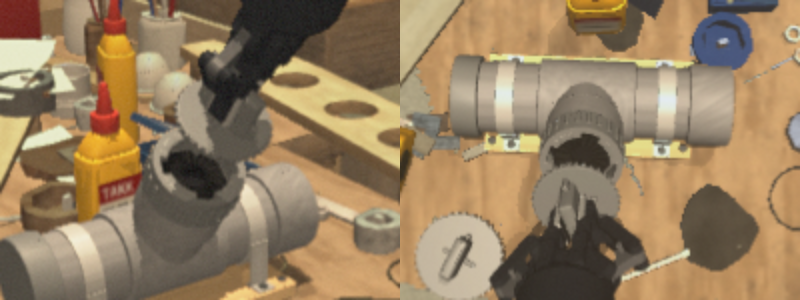

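The cap is parallel to the mouth and lined up just off it in both views. I check its flange centre against the axis, then rest it on the lip.

```bash
cat > rest.py <<'E'
from h import *
from fit import circ
def fax(s): return s["force"]@N
s=env.get_state()
c0=M+N*.066
for n in ("scene","top"):
    C=cloud(n,np.load(f"{n}2.npz")["d"]); g=(np.linalg.norm(C-c0,axis=2)<.05)&(abs((C-c0)@N)<.004); P=C[g]
    m,r,_,_,k=circ(P,c0,N); print(n,k,"flange lat",(m-c0)@EX,(m-c0)@EY,"r",r,"h",np.median((P-c0)@N))
env.movel(port(.052,0)[0],.06,rot=port(.052,NOTCH+38+180)[1])
s=env.get_state(); print("pre",s["time"],fax(s),s["force"],s["qpos"])
hit=env.movel(port(.040,0)[0],.01,stop_force=5)
s=env.get_state(); d=s["tcp_pos"]-M; print(hit,s["time"],"h",d@N-G,"lat",d@EX,d@EY,"F",fax(s),s["force"]@EX,s["force"]@EY,s["torque"],s["opening"])
E
python3 rest.py
```

```text
scene 888 flange lat -0.0011941863132417171 0.0010054992428706745 r 0.03923881132994589 h 0.00014140427932141818
top 705 flange lat 0.0005567613573353567 0.0008259512756669278 r 0.038689952575868325 h -0.00039169159305715373
pre 9.5 -0.7185566389195976 [-0.2429 -0.2946 -1.037 ] [ 0.8684  0.1248 -1.1761  2.3956  1.253   0.3109  0.4551]
True 10.275 h 0.044500969319471194 lat -6.703324869936772e-05 6.84291957757669e-05 F 11.206099134648085 0.2970761091854355 -0.631035329136479 [-0.1096  0.4366 -0.1557] 0.01309530434178576
```

The cap rests at 44.5 mm, exactly as expected. I now turn it clockwise under about 6 N until it drops.

```bash
cat > turn.py <<'E'
from h import *
B=-.7
def st():
    s=env.get_state(); d=s["tcp_pos"]-M
    return s,d@N-G,s["force"]@N-B
def go(h,f,v=.02):
    P,Q=port(h,NOTCH+180+f); env.movel(P,v,rot=Q)
E
python3 - <<'E'
from turn import *
s,h,F=st(); hc=h+.0005; f=38.
low=0
go(hc,f)
while f>-10:
    s,h,F=st(); print(f"{s['time']:.2f} f {f:.0f} hc {hc*1e3:.2f} h {h*1e3:.2f} F {F:.1f} lat {s['force']@EX:.1f} {s['force']@EY:.1f} Tz {s['torque']@N:.2f}")
    if hc<.0425: break
    if F>12: hc+=.0005; go(hc,f); continue
    if F>8: hc+=.0003
    if F<3.5: hc-=.0004; go(hc,f); continue
    f-=2; go(hc,f)
E
```

```text
10.53 f 38 hc 45.00 h 44.91 F 0.2 lat 0.5 -0.1 Tz 0.00
10.78 f 38 hc 44.60 h 44.61 F 6.9 lat -1.3 -0.5 Tz 0.01
11.03 f 36 hc 44.60 h 44.61 F 5.1 lat -0.3 0.0 Tz -0.07
11.28 f 34 hc 44.60 h 44.61 F 4.6 lat -1.1 0.5 Tz -0.08
11.53 f 32 hc 44.60 h 44.61 F 5.4 lat -0.5 0.1 Tz -0.05
11.78 f 30 hc 44.60 h 44.62 F 5.8 lat -0.2 0.2 Tz -0.12
12.03 f 28 hc 44.60 h 44.60 F 6.1 lat -0.4 0.1 Tz -0.05
12.28 f 26 hc 44.60 h 44.60 F 5.1 lat 0.1 -0.4 Tz -0.01
12.53 f 24 hc 44.60 h 44.60 F 4.7 lat -0.2 -0.1 Tz -0.05
12.78 f 22 hc 44.60 h 44.59 F 5.6 lat -0.1 -0.3 Tz -0.05
13.03 f 20 hc 44.60 h 44.59 F 4.7 lat -0.3 -0.1 Tz -0.09
13.28 f 18 hc 44.60 h 44.58 F 4.5 lat 0.5 0.7 Tz -0.10
13.53 f 16 hc 44.60 h 44.57 F 3.1 lat -0.6 0.4 Tz -0.07
13.78 f 16 hc 44.20 h 44.33 F 14.5 lat -0.3 -1.0 Tz -0.07
14.03 f 16 hc 44.70 h 44.66 F 1.7 lat -0.3 0.7 Tz 0.06
14.28 f 16 hc 44.30 h 44.38 F 11.8 lat -0.4 -1.1 Tz 0.00
14.53 f 14 hc 44.60 h 44.56 F 3.7 lat 0.6 -0.3 Tz -0.07
14.78 f 12 hc 44.60 h 44.54 F 1.0 lat -0.5 -0.8 Tz -0.04
15.03 f 12 hc 44.20 h 44.27 F 9.9 lat -1.5 0.7 Tz -0.03
15.28 f 10 hc 44.50 h 44.47 F 2.0 lat -0.5 -0.1 Tz -0.09
15.53 f 10 hc 44.10 h 44.11 F 6.8 lat -0.9 -0.1 Tz 0.01
15.78 f 8 hc 44.10 h 44.05 F 2.2 lat -0.7 -0.9 Tz -0.01
16.02 f 8 hc 43.70 h 43.63 F -1.6 lat 1.1 -0.1 Tz -0.08
16.27 f 8 hc 43.30 h 43.29 F -0.2 lat 2.3 -1.2 Tz -0.08
16.52 f 8 hc 42.90 h 42.91 F 0.4 lat 1.9 -1.4 Tz -0.10
16.77 f 8 hc 42.50 h 42.51 F 1.9 lat 2.4 -0.7 Tz -0.05
17.02 f 8 hc 42.10 h 42.10 F 1.8 lat 2.2 -1.5 Tz -0.18
```

The lugs dropped at f=8, so the notch centre is near f=3. Next I centre the cap, push in against the seal to 31 mm, and turn clockwise.

```bash
python3 - <<'E'
from turn import *
def show(f,hc):
    s,h,F=st(); print(f"{s['time']:.2f} f {f:.0f} hc {hc*1e3:.2f} h {h*1e3:.2f} F {F:.1f} lat {s['force']@EX:.1f} {s['force']@EY:.1f} Tz {s['torque']@N:.2f} op {s['opening']*1e3:.1f}"); return s,h,F
f=4.; hc=.0421; go(hc,f); show(f,hc)
ok=True
while hc>.0309:
    hc=max(hc-.001,.0308); go(hc,f,.01); s,h,F=show(f,hc)
    if F>14 : print("stuck"); ok=False; break
if ok:
    while f>-41:
        f-=5; go(hc,f); s,h,F=show(f,hc)
        if F>25 or abs(s["torque"]@N)>.6: print("stop"); break
    print(f)
E
```

```text
17.27 f 4 hc 42.10 h 42.06 F -0.6 lat -0.5 0.2 Tz -0.01 op 12.6
17.52 f 4 hc 41.10 h 41.01 F -0.3 lat -0.3 0.4 Tz 0.06 op 13.0
17.77 f 4 hc 40.10 h 40.04 F -0.1 lat -0.1 0.4 Tz -0.01 op 12.8
18.02 f 4 hc 39.10 h 39.04 F 0.2 lat -0.0 -0.7 Tz -0.00 op 12.7
18.27 f 4 hc 38.10 h 38.07 F 1.7 lat -0.7 -0.8 Tz 0.03 op 12.6
18.52 f 4 hc 37.10 h 37.07 F 1.6 lat -0.5 0.5 Tz 0.03 op 12.6
18.77 f 4 hc 36.10 h 36.07 F 2.6 lat 0.2 -0.0 Tz -0.05 op 13.4
19.02 f 4 hc 35.10 h 35.09 F 2.9 lat -0.9 -1.0 Tz 0.00 op 12.6
19.27 f 4 hc 34.10 h 34.07 F 4.8 lat -0.2 -0.2 Tz -0.04 op 12.9
19.52 f 4 hc 33.10 h 33.08 F 5.8 lat -0.4 0.6 Tz 0.03 op 13.0
19.77 f 4 hc 32.10 h 32.07 F 5.8 lat -0.4 1.0 Tz 0.03 op 12.9
20.02 f 4 hc 31.10 h 31.07 F 7.0 lat 0.3 1.2 Tz -0.01 op 13.4
20.27 f 4 hc 30.80 h 30.80 F 6.8 lat -0.7 0.8 Tz -0.01 op 13.1
20.52 f -1 hc 30.80 h 30.80 F 7.6 lat 0.2 0.6 Tz -0.04 op 13.2
20.77 f -6 hc 30.80 h 30.79 F 7.8 lat -0.6 -0.2 Tz -0.07 op 13.2
21.02 f -11 hc 30.80 h 30.79 F 7.5 lat -0.9 -0.1 Tz -0.07 op 12.7
21.27 f -16 hc 30.80 h 30.79 F 7.2 lat -0.3 -0.1 Tz -0.06 op 12.9
21.52 f -21 hc 30.80 h 30.79 F 7.3 lat 0.8 -0.2 Tz -0.05 op 12.8
21.77 f -26 hc 30.80 h 30.79 F 7.2 lat 0.1 -0.2 Tz -0.04 op 12.9
22.02 f -31 hc 30.80 h 30.78 F 7.7 lat 0.1 0.4 Tz -0.01 op 12.5
22.27 f -36 hc 30.80 h 30.78 F 7.2 lat -1.1 0.6 Tz -0.04 op 13.1
22.52 f -41 hc 30.80 h 30.78 F 7.2 lat -0.6 -0.1 Tz -0.02 op 12.8
-41.0
```

```bash
python3 - <<'E'
from turn import *
f=-42.
for hc in (.0318,.0326,.0332): go(hc,f,.005); s,h,F=st(); print(hc,h,F)
go(.0325,f,.005); s,h,F=st(); print("before release",h,F,s["time"])
env.grip(.05); s,h,F=st(); print(s["opening"],h,F)
P,Q=port(.0925,NOTCH+180+f)
try: env.movel(P,.08)
except env.PlanningError as e:
    print(e); env.movel(port(.080,0)[0],.08)
s,h,F=st(); print(s["time"],h,F,s["qpos"])
q=s["qpos"].copy(); q[0]-=.6; env.goto_joints(q)
for n in ("scene","top"):
    pic,d=camera(n); cv2.imwrite(f"pics/{n}3.png",pic); np.savez(f"{n}3.npz",p=pic,d=d)
from fit import circ
for n in ("scene","top"):
    c0=M+N*.0085; C=cloud(n,np.load(f"{n}3.npz")["d"]); P=C[(np.linalg.norm(C-c0,axis=2)<.042)&(abs((C-c0)@N)<.006)]
    m=np.median((P-c0)@N); print(n,len(P),"flange h offset",m,np.linalg.svd(P-P.mean(0))[2][2],N)
m=np.hstack([cv2.resize(cv2.imread("pics/scene3.png")[160:310,220:420],(400,300)),cv2.resize(cv2.imread("pics/top3.png")[130:280,220:420],(400,300))]); cv2.imwrite("pics/end.png",m)
E
```

```text
0.0318 0.03179369071593382 6.3521708725676715
0.0326 0.032597789152060776 4.843724531500929
0.0332 0.03287029515519257 -11.159201738414334
before release 0.03252068175839607 5.452424296222021 23.7417
0.049605091836920474 0.0325133365444226 1.1593875262044335
25.6667 0.09247057610946818 0.9411148757755399 [ 0.9287 -0.09   -1.135   2.3996  0.388   0.2043 -0.112 ]
scene 1179 flange h offset 0.0003574296022634341 [-0.5762  0.0372  0.8165] [-0.5729  0.028   0.8192]
top 802 flange h offset -0.00016885187770286246 [-0.5684  0.0293  0.8222] [-0.5729  0.028   0.8192]
```

View pics/end.png

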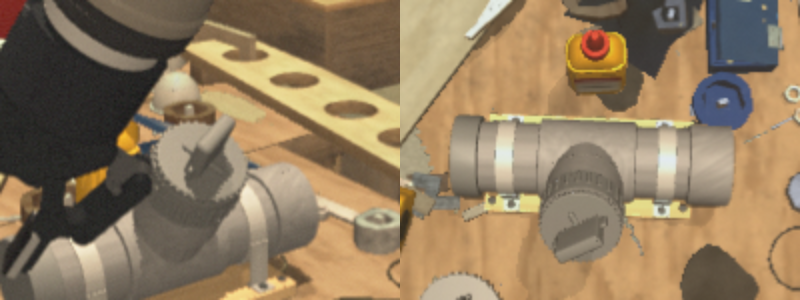

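The end pictures show the cap seated flush and locked on the branch, with the glue bottle upright at top-crop (597,55). A light tug was resisted with 11 N, and after release the flange sits within 0.4 mm of home.

```bash
python3 - <<'E'
from h import *
s=env.get_state(); print(s["time"],s["tcp_pos"],s["force"],s["torque"])
if np.linalg.norm(s["force"])<3: print(job.job_done())
E
```

```text
26.825 [0.342  0.2608 0.2859] [-0.3547 -0.1932 -0.6701] [-0.3015  0.4652 -0.0233]
the job is handed in; nothing more can be done
None
```

The small cap is locked on the leaning branch at its home height (it held against an 11 N tug), the glue bottle is still standing, the robot is touching nothing, and I handed the job in at 26.8 s.

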